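# Put four gift cartons back in their own places

### The job

The four gift cartons have been put in the wrong places: get each one into the place of its own colour, using the white mat as the free spot on the way. Red and blue belong flat inside their trays; yellow and green belong on their roller lanes: set each down on the upper rollers, long side along the lane, and let it roll down to rest at the stop. Keep the cartons upright throughout and leave the amber bottle where it stands.

Things in the scene. Friction and masses are not known exactly. Their poses are not given: they have to be found in the camera images.
- red_carton: Loose red gift carton, 90 (its x) by 56 (its y) by 68 mm high, 0.2 to 0.4 kg, rigid, small gold label on top. Origin: centre of its underside; z up. It starts leaning back 7 degrees at the stop of one of the two roller lanes (either one).
- blue_carton: Loose blue gift carton, 90 (its x) by 56 (its y) by 68 mm high, 0.2 to 0.4 kg, rigid, small gold label on top. Origin: centre of its underside; z up. It starts leaning back 7 degrees at the stop of one of the two roller lanes (either one).
- yellow_carton: Loose yellow gift carton, 90 (its x) by 56 (its y) by 68 mm high, 0.2 to 0.4 kg, rigid, small gold label on top. Origin: centre of its underside; z up. It starts flat in the red or the blue tray (either one), long side along the tray's long side.
- green_carton: Loose green gift carton, 90 (its x) by 56 (its y) by 68 mm high, 0.2 to 0.4 kg, rigid, small gold label on top. Origin: centre of its underside; z up. It starts flat in the red or the blue tray (either one), long side along the tray's long side.
- red_tray: Fixed shallow red tray, outside 118 (x) by 84 (y) by 10 mm high, walls and floor 4 mm thick, so inside 110 by 76 mm. Origin: centre of its underside on the table; a carton standing in it has its underside 4 mm above the origin.
- blue_tray: Fixed shallow blue tray, outside 118 (x) by 84 (y) by 10 mm high, walls and floor 4 mm thick, so inside 110 by 76 mm. Origin: centre of its underside on the table; a carton standing in it has its underside 4 mm above the origin.
- yellow_lane: Fixed yellow lane of 10 free rollers along its x, falling 7 deg to -x, to a stop. Origin: on the table below where the centre of a carton's underside rests at the stop. Roller tops: 45 mm above it there, rising 7 deg to +x for 185 mm. Rails 8 mm thick, 72 mm apart inside, 12 mm above the rollers; stop 30 mm. A carton set lengthwise 70 to 120 mm up the slope rolls to the stop in 2 s.
- green_lane: Fixed green lane of 10 free rollers along its x, falling 7 deg to -x, to a stop. Origin: on the table below where the centre of a carton's underside rests at the stop. Roller tops: 45 mm above it there, rising 7 deg to +x for 185 mm. Rails 8 mm thick, 72 mm apart inside, 12 mm above the rollers; stop 30 mm. A carton set lengthwise 70 to 120 mm up the slope rolls to the stop in 2 s.
- mat: Fixed plain white mat, 130 (x) by 100 (y) by 4 mm thick, empty at the start: the free spot for putting one carton down meanwhile. Origin: centre of its underside, on the table.
- bottle: Small loose amber glass bottle, 44 mm across, 95 mm high, standing beyond the lanes; a bystander. Origin: centre of its underside.
There are look-alikes about, which are no part of the job. Several things have the shape of the yellow_carton; the one meant has the colours described above. Of the things shaped like the blue_carton, the blue one is meant.

How it is judged:
By the outcome, as a careful person would: the job done as asked, in the order asked, and still so for the second after the job is handed in, with the robot touching nothing.
It also fails if it takes over 144 s, if anything falls off the work surface, if the arm or the gripper's body presses on something with over 40 N, if the wrist force passes 120 N, or if a joint passes its speed limit or range.

### The arm

A 6-joint arm with a two-finger parallel gripper is mounted at the origin on the work surface. World frame = base frame: x ahead of the robot, y to its left, z up, the work surface at z = 0. Lengths are in m, angles in rad, forces in N, time in s.
With the tool pointing down it reaches from about 0.25 to 0.85 m from the base axis. Payload 12.5 kg.
Tool frame: the origin (TCP) lies midway between the tips of the shut fingers; the grasp point (between the pads) lies arm.hold_point_z behind it (arm.hold_point_z is the distance from the TCP to the grasp point, in m); z points along the fingers, y is the line along which they close (so a half turn about z gives the same grasp; the last joint's range is limited). The gripper opens to 93 mm and grips with 3 to 60 N. Pads are 15 mm wide; open, the fingers measure 128 mm over their backs; the gripper's body (75 mm by 188 mm) begins 65 mm behind the grasp point.
Start: joints at [1.225, 0.351, 1.652, -0, 1.139, -0.085], TCP at [0.142, 0.531, 0.186] pointing down, gripper open.
Joint ranges: [-2.75, 2.75], [-0.79, 2.1], [0.01, 2.65], [-1.57, 4.71], [0.07, 3.14], [-2.87, 2.87]. Speed limits (rad/s): [2.22, 2.22, 2.79, 3.14, 3.14, 3.14].

### API

Orientations are given as a rotation vector (axis times angle).
In Python, from cell import arm, camera, camera_info gives the robot as it stands.
- The arm moves only by the shell command python3 -m handwheel 'ROWS' [FORCE]. ROWS is JSON, a list of rows, each a list of 3 entries, a list of its own where there are three numbers: the shift along the tool's x, y, z in cm, then the turn, a rotation vector about the tool's x, y, z in rad, then the opening, from 0 (shut) to 1 (fully open). A call has 1 to 10 rows; each row is the pose to reach, as a shift and turn from the pose commanded when the call began, along the tool's axes at that moment; what a row does not reach only later rows make up. A row lasts 1/8 s, in which the tool goes at most 62.5 mm and 10.7 degrees, less where a joint would pass 70% of its speed; a pose out of reach is approached as far as the arm can. A call with a gripper value outside its range is refused whole. The fingers move at their own pace and stop on an object; FORCE is the grip in N (left out, the last holds). Time passes only in rows, so rows that repeat a pose let the fingers close. It gives the time, the measured TCP pose, the force, the opening and the grip force at its end, in the units of the state.
- arm.get_state(): the state, without advancing time (a new reading comes with each control period).
- camera(name): name is "scene" or "top" or "wrist"; returns (picture, depth): 480x640x3 uint8, blue, green, red; 480x640 float32, m along the optical axis (not along the pixel's ray), 0 where there is no reading.
- camera_info(name): a dict with "fx", "fy", "cx", "cy" (pixels), "camera_from_world" (4x4, takes a point from world to camera coordinates); the wrist camera has in their place "hand_eye" (4x4, takes a point from camera to tool coordinates, whose origin is the TCP and whose axes are the flange's). Camera axes: x right, y down, z forward; pixel columns grow to the right and rows downward; lengths in m; the calibration is good to about 2 mm. The wrist camera is an equidistant fisheye: a pixel r from the principal point sees the ray r / f radians off the axis. A picture is of the moment at which its call begins: read the wrist's pose just before it. camera_info takes no time and is no camera call.
- arm.hand_in(): hands the job in; it is judged then, once.
The state is a dict: "time_s": time; "joint_pos": joint angles; "dq": joint speeds; "tau": joint torques, N m; "tcp_pos": TCP position; "orientation": TCP orientation; "ft_force": force on the tool from outside, world axes, zero at the start; "ft_torque": the same for the moment, N m; "gripper_width": finger opening in m; "gripper_force": force on a finger pad.
Only numpy, scipy, OpenCV 4.12 (cv2) and the standard library are available. Lean on these libraries where they do the work, as an engineer would, in place of code of your own. Each camera call takes 0.05 s, during which the arm holds its last target. There are 200 camera calls.

## Working session

There is one attempt and no reset: what is moved stays moved. The work goes in short steps, Python scripts to look and compute and a shell command to move; the robot and the scene stay as the last step left them, time stands still between calls to the robot, and variables do not carry over. Pictures are saved under pics/ and viewed, at most 14 in all, crops included, and the job is handed in when it is done.

```bash
mkdir -p pics; ls
cat > h.py <<'E'
import numpy as np, cv2
from cell import arm, camera, camera_info
from scipy.spatial.transform import Rotation as R
def world(name,depth,pts):
    i=camera_info(name); T=np.linalg.inv(np.array(i["camera_from_world"])); o=[]
    for u,v in pts:
        z=np.median(depth[v-1:v+2,u-1:u+2]); o.append((T@[(u-i["cx"])/i["fx"]*z,(v-i["cy"])/i["fy"]*z,z,1])[:3])
    return np.array(o)
E
python3 - <<'E'
from h import *
for n in("scene","top"):
    p,d=camera(n); cv2.imwrite(f"pics/{n}0.png",p); np.save(f"pics/{n}0.npy",d)
    print(n,camera_info(n))
s=arm.get_state();print(s,arm.hold_point_z)
E
```

```text
pics
scene {'fx': 584.8352357209238, 'fy': 584.8352357209238, 'cx': 314.5764955861887, 'cy': 245.44787850160944, 'camera_from_world': array([[ 0.67568901,  0.73712207, -0.00976869, -0.33740834],
       [ 0.41187629, -0.38847361, -0.82428525, -0.17544123],
       [-0.61139373,  0.55293699, -0.56609045,  1.28538638],
       [ 0.        ,  0.        ,  0.        ,  1.        ]])}
top {'fx': 449.8562868353052, 'fy': 449.8562868353052, 'cx': 312.7907181545566, 'cy': 239.10210836197655, 'camera_from_world': array([[-0.00599436, -0.9995522 , -0.02931657,  0.01498541],
       [-0.99618801,  0.00852045, -0.08681504,  0.47824333],
       [ 0.08702596,  0.02868442, -0.99579299,  0.83566897],
       [ 0.        ,  0.        ,  0.        ,  1.        ]])}
{'time_s': 0.1, 'joint_pos': array([ 1.22541530e+00,  3.51175544e-01,  1.65234314e+00,  6.05766609e-07,
        1.13911600e+00, -8.46109349e-02]), 'dq': array([-3.38844032e-05, -1.98931686e-03,  3.88991029e-04, -1.83389116e-03,
        1.77401815e-03, -1.23164658e-03]), 'tau': array([-7.14087291e-04, -4.98025954e+01, -2.85704452e+01,  7.00087636e-02,
        2.38878356e-02, -4.18803825e-05]), 'tcp_pos': array([0.14166845, 0.53108797, 0.18506546]), 'orientation': array([-4.08428456e-01, -3.11470510e+00,  1.59884201e-03]), 'ft_force': array([-0.41081521,  0.70835979,  0.02999765]), 'ft_torque': array([ 0.04079441, -0.04974373, -0.0017652 ]), 'gripper_force': 0.0, 'gripper_width': 0.09327924290736785} 0.0188
```

View pics/top0.png

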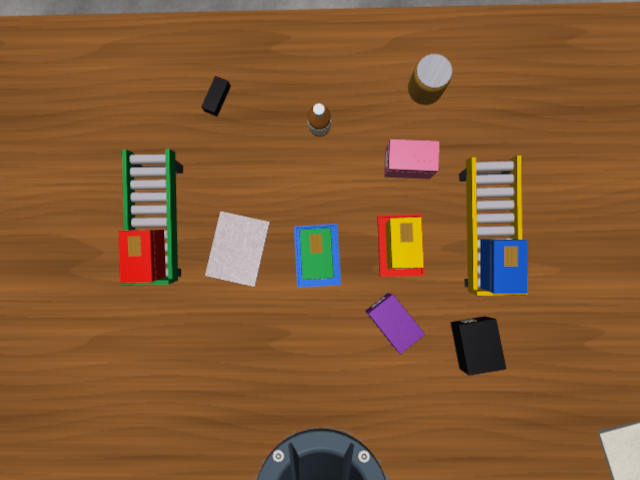

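View pics/scene0.png

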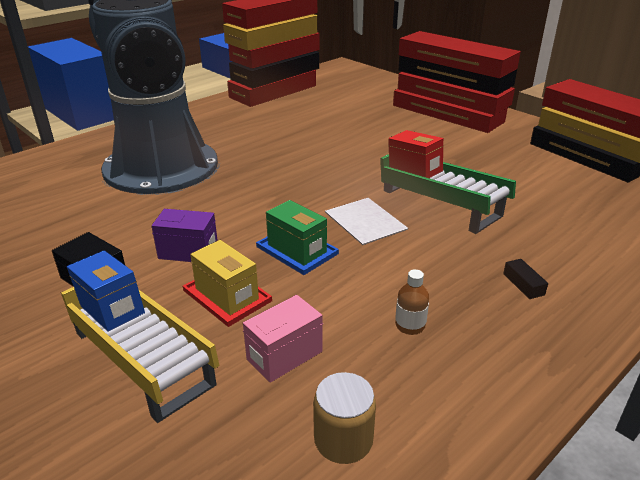

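The top view shows red at the green lane's stop (148,256) and blue at the yellow lane's stop (505,266). Green is in the blue tray (317,254), yellow is in the red tray (405,245), and the mat is at (238,249). Next I measure all of them in world coordinates.

```bash
cat >> h.py <<'E'
def cloud(name,d):
    i=camera_info(name); T=np.linalg.inv(np.array(i["camera_from_world"]))
    v,u=np.mgrid[:480,:640]; P=np.stack([(u-i["cx"])/i["fx"]*d,(v-i["cy"])/i["fy"]*d,d],-1)
    return P@T[:3,:3].T+T[:3,3]
RNG={'red':[(0,8),(172,180)],'yellow':[(20,33)],'green':[(50,85)],'blue':[(105,125)]}
def mask(p,c):
    h=cv2.cvtColor(p,cv2.COLOR_BGR2HSV); m=np.zeros(p.shape[:2],bool)
    for a,b in RNG[c]: m|=(h[...,0]>=a)&(h[...,0]<=b)&(h[...,1]>150)&(h[...,2]>60)
    return m
def rect(X):
    c,wh,a=cv2.minAreaRect((X[:,:2]*1000).astype(np.float32))
    if wh[0]<wh[1]: wh=wh[::-1]; a-=90
    return np.round(c,1),np.round(wh,1),round((a+90)%180-90,1)
def biggest(m):
    n,l,s,_=cv2.connectedComponentsWithStats(m.astype(np.uint8)); return l==1+np.argmax(s[1:,4])
E
python3 - <<'E'
from h import *
p=cv2.imread("pics/top0.png"); d=np.load("pics/top0.npy"); W=cloud("top",d); z=W[...,2]
roi=np.zeros(z.shape,bool); roi[130:310,100:540]=1
print("table z",np.median(z[300:420,50:250]))
for c in RNG:
    m=mask(p,c)&roi
    for n,lo,hi in(("carton top",.062,.14),("tray/low",.004,.020),("rails",.022,.1)):
        k=m&(z>lo)&(z<hi)
        if k.sum()<40: continue
        k=biggest(k) if n!="rails" else k; X=W[k]
        if n=="carton top":
            X=X[X[:,2]>np.median(X[:,2])-.012]
            A=np.c_[X[:,:2],np.ones(len(X))]; f=np.linalg.lstsq(A,X[:,2],rcond=None)[0]; print("slope deg",np.degrees(np.arctan(f[:2])).round(1))
        print(c,n,k.sum(),*rect(X),"z",np.percentile(X[:,2],[2,50,98]).round(4))
h=cv2.cvtColor(p,cv2.COLOR_BGR2HSV)
m=biggest((h[...,1]<60)&(h[...,2]>140)&roi&(z<.02)); print("mat",*rect(W[m]),np.median(z[m]))
E
```

```text
table z -0.00033838350105247494
slope deg [6. 3.]
red carton top 1915 [444.7 314.8] [90.4 57.3] 0.8 z [0.1009 0.111  0.1181]
red tray/low 485 [ 466.2 -155.6] [117.7  84.3] 0.6 z [0.0041 0.0086 0.0127]
red rails 530 [457.6  85.6] [531.7  94.5] -88.3 z [0.046  0.0733 0.099 ]
slope deg [ 0.  -0.5]
yellow carton top 1419 [ 466.9 -156.1] [89.1 56.3] 0.7 z [0.0678 0.0715 0.0743]
yellow rails 3703 [493.5  -2.9] [722.3 248.2] -89.4 z [0.0314 0.0695 0.0782]
slope deg [0.  0.1]
green carton top 1223 [448.6   4.1] [88.7 54.6] 2.9 z [0.0688 0.0715 0.0744]
green rails 2156 [519.3 167.5] [382.2 243.4] -89.8 z [0.0526 0.071  0.0784]
slope deg [ 6.1 -2.1]
blue carton top 1947 [ 423.  -319.8] [87.9 56.8] -0.2 z [0.1028 0.1108 0.1181]
blue tray/low 503 [448.7   4.3] [115.8  82.5] 2.8 z [0.0041 0.0082 0.0121]
blue rails 464 [ 394.6 -152.7] [307.5  86.6] -77.2 z [0.0509 0.0751 0.0982]
mat [463.5 160.4] [130.6 100.1] -12.7 0.003492325340699376
```

```bash
cat >> h.py <<'E'
def Rc(yaw,tilt=0): return R.from_euler('z',yaw,degrees=True)*R.from_euler('y',-tilt,degrees=True)
def go(*T,h=.026):
    "each T: carton-underside x,y,z (m), yaw, tilt (deg); prints row from present pose"
    s=arm.get_state(); R0=R.from_rotvec(s["orientation"]); p0=s["tcp_pos"]
    for x,y,z,yaw,tilt in T:
        C=Rc(yaw,tilt); t=np.array([x,y,z])+C.apply([0,0,h]); Rt=C*R.from_matrix(np.diag([-1.,1,-1]))
        print((R0.inv().apply(t-p0)*100).round(2).tolist(),(R0.inv()*Rt).as_rotvec().round(3).tolist())
E
python3 - <<'E'
from h import *
p=cv2.imread("pics/top0.png"); d=np.load("pics/top0.npy"); W=cloud("top",d)
for c,s in(("green",1),("yellow",-1)):
    m=mask(p,c); X=W[m]; X=X[(X[:,1]*s>.24)&(X[:,1]*s<.42)&(X[:,2]>.03)]
    print(c,len(X),*rect(X),X[:,2].max())
    for lo,hi in((0,10),(90,100)): pass
    t=X[X[:,0]>.50]; mid=np.median(t[:,1])
    for side in(t[t[:,1]<mid],t[t[:,1]>mid]):
        a=np.polyfit(side[:,0],side[:,1],1); b=np.polyfit(side[:,0],side[:,2],1); print(" rail yaw",np.degrees(np.arctan(a[0])).round(2),"y at .55",np.polyval(a,.55).round(4),"slope",np.degrees(np.arctan(b[0])).round(2),"z at.55",np.polyval(b,.55).round(4),len(side))
go((.4486,.0042,.12,2.9,0),(.4486,.0042,.004,2.9,0))
E
```

```text
green 933 [518.6 314.2] [243.6  88.8] 0.3 0.08245541750778074
 rail yaw 0.14 y at .55 0.2743 slope 7.14 z at.55 0.0682 309
 rail yaw -0.09 y at .55 0.354 slope 6.77 z at.55 0.0684 309
yellow 2075 [ 496.9 -319.1] [248.5  90.4] 1.0 0.11467123252589739
 rail yaw -4.82 y at .55 -0.3494 slope 6.47 z at.55 0.0668 593
 rail yaw 0.59 y at .55 -0.2756 slope 7.3 z at.55 0.0623 593
[-43.24, -42.99, 3.95] [-0.001, -0.0, -0.311]
[-43.24, -42.98, 15.55] [-0.001, -0.0, -0.311]
```

```bash
python3 -m handwheel '[[[-15,-15,1],[0,0,-0.15],1],[[-43.2,-43,4],[0,0,-0.311],1],[[-43.2,-43,4],[0,0,-0.311],1],[[-43.2,-43,4],[0,0,-0.311],1],[[-43.2,-43,4],[0,0,-0.311],1],[[-43.2,-43,4],[0,0,-0.311],1],[[-43.2,-43,4],[0,0,-0.311],1],[[-43.2,-43,4],[0,0,-0.311],1],[[-43.2,-43,4],[0,0,-0.311],1],[[-43.2,-43,4],[0,0,-0.311],1]]' 20
python3 - <<'E'
from h import *
s=arm.get_state();print(s['joint_pos'])
go((.4486,.0042,.12,2.9,0),(.4486,.0042,.004,2.9,0))
p,d=camera("wrist");cv2.imwrite("pics/w1.png",p)
E
```

```text
time_s: 1.35
tcp_pos: [0.449, 0.0022, 0.1453]
orientation: [0.077, -3.141, 0.0]
ft_force: [0.4, -0.0, 0.3]
gripper_width: 0.093
gripper_force: 0.0
[-9.87635223e-02  2.19822781e-01  1.94372667e+00 -2.76122271e-05
  9.78127059e-01 -1.71841394e+00]
[0.03, 0.2, -0.07] [-0.0, -0.0, -0.002]
[0.03, 0.2, 11.53] [-0.0, -0.0, -0.002]
```

View pics/w1.png

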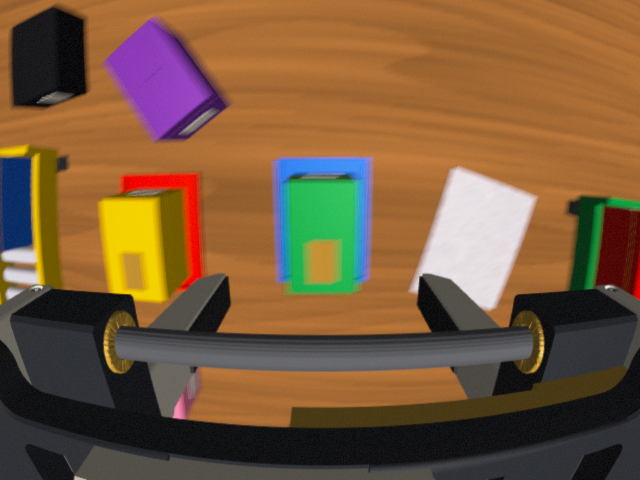

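Seen from the wrist, the green carton (322,235) is centred between the fingers (about 225 and 425). Descending to grip.

```bash
python3 -m handwheel '[[[0,0.2,5.5],[0,0,0],1],[[0,0.1,11],[0,0,0],1],[[0,0.1,11.5],[0,0,0],1],[[0,0.1,11.5],[0,0,0],1],[[0,0.1,11.5],[0,0,0],0.3],[[0,0.1,11.5],[0,0,0],0.3],[[0,0.1,11.5],[0,0,0],0.3],[[0,0.1,11.5],[0,0,0],0.3],[[0,0.1,11.5],[0,0,0],0.3],[[0,0.1,11.5],[0,0,0],0.3]]' 25
python3 - <<'E'
from h import *
go((.4486,.0042,.09,2.9,0),(.4635,.1604,.09,-12.7,0),(.4635,.1604,.005,-12.7,0))
E
```

```text
time_s: 2.65
tcp_pos: [0.4484, 0.0055, 0.0308]
orientation: [-0.079, 3.14, -0.0]
ft_force: [-1.0, -1.8, 5.5]
gripper_width: 0.0557
gripper_force: 25.0
[-0.01, -0.13, -8.52] [-0.0, 0.0, -0.0]
[-2.29, 15.4, -8.53] [-0.0, 0.0, 0.272]
[-2.28, 15.4, -0.03] [-0.0, 0.0, 0.272]
```

```bash
python3 -m handwheel '[[[0,0,-4],[0,0,0],0.3],[[0,0,-8.5],[0,0,0],0.3],[[-0.5,4,-8.5],[0,0,0.1],0.3],[[-1.5,10,-8.5],[0,0,0.2],0.3],[[-2.3,15.4,-8.5],[0,0,0.272],0.3],[[-2.3,15.4,-8.5],[0,0,0.272],0.3],[[-2.3,15.4,-4],[0,0,0.272],0.3],[[-2.3,15.4,-1],[0,0,0.272],0.3],[[-2.3,15.4,0],[0,0,0.272],0.3],[[-2.3,15.4,0],[0,0,0.272],0.3]]'
python3 - <<'E'
from h import *
print(arm.get_state()['ft_force'])
go((.4635,.1604,.004,-12.7,0),(.4635,.1604,.09,-12.7,0),(.432,-.317,.15,.5,7),(.432,-.317,.045,.5,7))
E
```

```text
time_s: 3.9
tcp_pos: [0.4634, 0.1597, 0.0305]
orientation: [-0.348, -3.121, 0.001]
ft_force: [0.3, 0.6, -3.5]
gripper_width: 0.0555
gripper_force: 25.0
[ 0.25523725  0.62366636 -3.5026225 ]
[0.0, 0.07, 0.05] [-0.001, -0.001, -0.0]
[0.01, 0.06, -8.55] [-0.001, -0.001, -0.0]
[-7.12, -47.27, -14.51] [-0.015, -0.122, -0.231]
[-7.13, -47.27, -4.01] [-0.015, -0.122, -0.231]
```

```bash
python3 -m handwheel '[[[0,0,0.1],[0,0,0],0.3],[[0,0,0.1],[0,0,0],1],[[0,0,0.1],[0,0,0],1],[[0,0,0.1],[0,0,0],1],[[0,0,-5],[0,0,0],1],[[0,0,-10],[0,0,0],1],[[0,0,-14.5],[0,0,0],1],[[0,0,-14.5],[0,0,0],1]]'
python3 - <<'E'
from h import *
go((.432,-.317,.15,.5,7),(.432,-.317,.045,.5,7))
E
```

```text
time_s: 4.9
tcp_pos: [0.4651, 0.161, 0.1786]
orientation: [0.347, 3.117, 0.003]
ft_force: [-0.4, 0.5, 0.1]
gripper_width: 0.0928
gripper_force: 0.0
[-6.97, -47.43, 0.19] [-0.012, -0.116, -0.23]
[-6.91, -47.46, 10.69] [-0.012, -0.116, -0.23]
```

```bash
python3 -m handwheel '[[[-1,-5,0],[0,0,-0.03],1],[[-2,-11,0],[0,-0.02,-0.1],1],[[-7,-47.4,0.2],[-0.012,-0.118,-0.23],1],[[-7,-47.4,0.2],[-0.012,-0.118,-0.23],1],[[-7,-47.4,0.2],[-0.012,-0.118,-0.23],1],[[-7,-47.4,0.2],[-0.012,-0.118,-0.23],1],[[-7,-47.4,0.2],[-0.012,-0.118,-0.23],1],[[-7,-47.4,0.2],[-0.012,-0.118,-0.23],1],[[-7,-47.4,0.2],[-0.012,-0.118,-0.23],1],[[-7,-47.4,0.2],[-0.012,-0.118,-0.23],1]]'
python3 - <<'E'
from h import *
import time
go((.432,-.317,.15,.5,7),(.432,-.317,.045,.5,7))
p,d=camera("wrist");cv2.imwrite("pics/w2.png",p)
pt,dt=camera("top"); W=cloud("top",dt)
cv2.imwrite("pics/t2.png",pt)
E
```

```text
time_s: 6.15
tcp_pos: [0.427, -0.3165, 0.1724]
orientation: [-0.012, 3.025, 0.001]
ft_force: [-1.7, 0.3, -0.4]
gripper_width: 0.0931
gripper_force: 0.0
[-0.22, -0.05, -0.32] [-0.0, -0.005, -0.001]
[1.01, -0.05, 10.11] [-0.0, -0.005, -0.001]
```

View pics/w2.png

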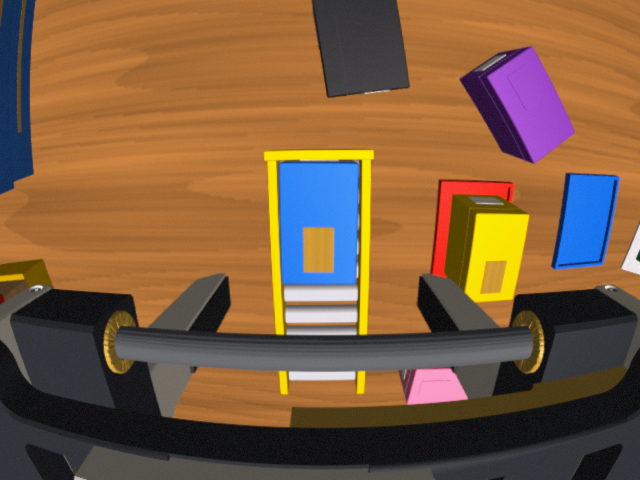

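Blue sits at the stop (279–356, 163–285) between the rails at 270 and 367, nearly centred between the fingers. Descending with the 7° tilt.

```bash
python3 -m handwheel '[[[0.4,-0.2,5],[0,-0.005,0],1],[[1,-0.25,9],[0,-0.005,0],1],[[1,-0.25,10.1],[0,-0.005,0],1],[[1,-0.25,10.1],[0,-0.005,0],1],[[1,-0.25,10.1],[0,-0.005,0],0.3],[[1,-0.25,10.1],[0,-0.005,0],0.3],[[1,-0.25,10.1],[0,-0.005,0],0.3],[[1,-0.25,10.1],[0,-0.005,0],0.3],[[1,-0.25,10.1],[0,-0.005,0],0.3]]' 25
python3 - <<'E'
from h import *
go((.432,-.317,.045,.5,7),(.432,-.319,.13,.5,7),(.4486,.0043,.13,2.8,0),(.4486,.0043,.004,2.8,0))
E
```

```text
time_s: 7.38
tcp_pos: [0.4296, -0.3201, 0.0723]
orientation: [-0.013, 3.018, -0.002]
ft_force: [-0.7, 0.6, 2.9]
gripper_width: 0.0554
gripper_force: 25.0
[0.09, 0.3, 0.14] [-0.002, 0.001, -0.0]
[-0.95, 0.09, -8.3] [-0.002, 0.001, -0.0]
[-3.2, 32.4, -8.1] [-0.004, 0.123, -0.04]
[-1.64, 32.43, 4.4] [-0.004, 0.123, -0.04]
```

```bash
python3 -m handwheel '[[[-0.5,0,-4],[0,0,0],0.3],[[-0.95,0.1,-8.3],[0,0,0],0.3],[[-1.3,5,-8.4],[0,0.02,0],0.3],[[-2,10,-8.3],[0,0.06,-0.02],0.3],[[-2.6,16,-8.2],[0,0.1,-0.03],0.3],[[-3.2,32.4,-8.1],[0,0.123,-0.04],0.3],[[-3.2,32.4,-8.1],[0,0.123,-0.04],0.3],[[-3.2,32.4,-8.1],[0,0.123,-0.04],0.3],[[-3.2,32.4,-8.1],[0,0.123,-0.04],0.3],[[-3.2,32.4,-8.1],[0,0.123,-0.04],0.3]]'
python3 - <<'E'
from h import *
p,d=camera("wrist");cv2.imwrite("pics/w3.png",p)
go((.4486,.0043,.054,2.8,0),(.4486,.0043,.004,2.8,0))
E
```

```text
time_s: 8.62
tcp_pos: [0.4484, 0.004, 0.1556]
orientation: [0.076, -3.14, 0.007]
ft_force: [-0.7, -0.2, -3.6]
gripper_width: 0.0557
gripper_force: 25.0
[-0.02, 0.1, 7.57] [-0.004, -0.0, -0.001]
[-0.02, 0.12, 12.57] [-0.004, -0.0, -0.001]
```

View pics/w3.png

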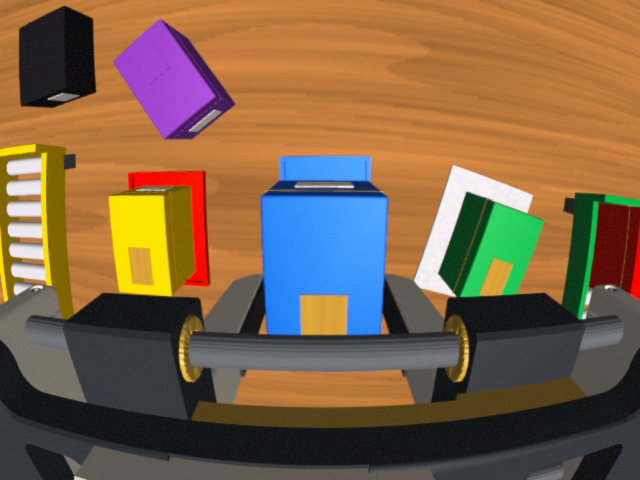

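Blue hangs squarely at (323,265) over the blue tray (280–370), and green stands on the mat at (490,245). Lowering and releasing.

```bash
python3 -m handwheel '[[[0,0.1,5],[0,0,0],0.3],[[0,0.1,10],[0,0,0],0.3],[[0,0.1,12],[0,0,0],0.3],[[0,0.1,12.5],[0,0,0],0.3],[[0,0.1,12.5],[0,0,0],0.3],[[0,0.1,12.5],[0,0,0],0.3]]'
python3 - <<'E'
from h import *
go((.4486,.0043,.004,2.8,0))
E
```

```text
time_s: 9.43
tcp_pos: [0.449, 0.0042, 0.0312]
orientation: [-0.074, 3.14, -0.007]
ft_force: [-0.5, 0.3, -3.7]
gripper_width: 0.056
gripper_force: 25.0
[0.04, 0.01, 0.12] [-0.004, 0.001, -0.002]
```

```bash
python3 -m handwheel '[[[0,0,0.1],[0,0,0],0.3],[[0,0,0.15],[0,0,0],0.3],[[0,0,0.15],[0,0,0],1],[[0,0,0.15],[0,0,0],1],[[0,0,0.15],[0,0,0],1],[[0,0,-5],[0,0,0],1],[[0,0,-10],[0,0,0],1],[[0,0,-11],[0,0,0],1]]'
python3 - <<'E'
from h import *
go((.4669,-.1561,.12,.6,0),(.4669,-.1561,.004,.6,0))
E
```

```text
time_s: 10.42
tcp_pos: [0.45, 0.0052, 0.1435]
orientation: [-0.076, 3.136, -0.007]
ft_force: [0.9, 0.0, 0.3]
gripper_width: 0.0926
gripper_force: 0.0
[-0.91, -16.2, -0.17] [-0.005, 0.005, 0.038]
[-0.85, -16.14, 11.43] [-0.005, 0.005, 0.038]
```

```bash
python3 -m handwheel '[[[-0.3,-5,-0.2],[0,0,0.02],1],[[-0.6,-11,-0.2],[0,0,0.03],1],[[-0.9,-16.2,-0.2],[0,0,0.038],1],[[-0.9,-16.2,-0.2],[0,0,0.038],1],[[-0.9,-16.2,-0.2],[0,0,0.038],1],[[-0.9,-16.2,5],[0,0,0.038],1],[[-0.9,-16.2,10],[0,0,0.038],1],[[-0.9,-16.2,11.4],[0,0,0.038],1],[[-0.9,-16.2,11.4],[0,0,0.038],1]]'
python3 -m handwheel '[[[0,0,0],[0,0,0],0.3],[[0,0,0],[0,0,0],0.3],[[0,0,0],[0,0,0],0.3],[[0,0,0],[0,0,0],0.3]]' 25
python3 - <<'E'
from h import *
# lane at 95 mm up the slope
import math
u=.095; c=math.cos(math.radians(7)); s=math.sin(math.radians(7))
x,y,z=.432+u*c,-.317+u*c*math.tan(math.radians(.5)),.045+u*s
print(x,y,z)
go((.4669,-.1561,.004,.6,0),(.4669,-.1561,.12,.6,0),(x,y,.13,.5,7),(x,y,z,.5,7))
E
```

```text
time_s: 11.55
tcp_pos: [0.4654, -0.1558, 0.0277]
orientation: [0.018, -3.141, 0.006]
ft_force: [-0.3, 0.5, -0.2]
gripper_width: 0.0926
gripper_force: 0.0
time_s: 12.05
tcp_pos: [0.4656, -0.1566, 0.0279]
orientation: [-0.016, 3.141, -0.007]
ft_force: [-1.1, 0.1, -0.6]
gripper_width: 0.0583
gripper_force: 0.0
0.5262918844059256 -0.31617712719104796 0.05657758762348901
[-0.13, 0.05, -0.21] [-0.004, 0.001, -0.0]
[-0.14, -0.0, -11.81] [-0.004, 0.001, -0.0]
[-5.6, -16.07, -12.72] [-0.004, -0.121, 0.002]
[-5.6, -16.04, -5.38] [-0.004, -0.121, 0.002]
```

```bash
python3 -m handwheel '[[[0,0,0],[0,0,0],0.3],[[0,0,0],[0,0,0],0.3],[[0,0,-5],[0,0,0],0.3],[[0,0,-10],[0,0,0],0.3],[[-1,-4,-12.7],[0,-0.03,0],0.3],[[-3,-9,-12.7],[0,-0.08,0],0.3],[[-5.6,-15,-12.7],[0,-0.121,0],0.3],[[-5.6,-16.1,-12.7],[0,-0.121,0],0.3],[[-5.6,-16.1,-12.7],[0,-0.121,0],0.3],[[-5.6,-16.1,-12.7],[0,-0.121,0],0.3]]'
python3 - <<'E'
from h import *
x,y,z=.5263,-.3162,.0566
go((x,y,z+.02,.5,7),(x,y,z,.5,7),h=.024)
p,d=camera("wrist");cv2.imwrite("pics/w4.png",p)
E
```

```text
time_s: 13.3
tcp_pos: [0.5226, -0.315, 0.1548]
orientation: [-0.017, 3.021, -0.004]
ft_force: [-0.5, 1.3, -3.4]
gripper_width: 0.0557
gripper_force: 25.0
[0.58, -0.1, 5.41] [-0.003, -0.002, 0.003]
[0.82, -0.1, 7.4] [-0.003, -0.002, 0.003]
```

View pics/w4.png

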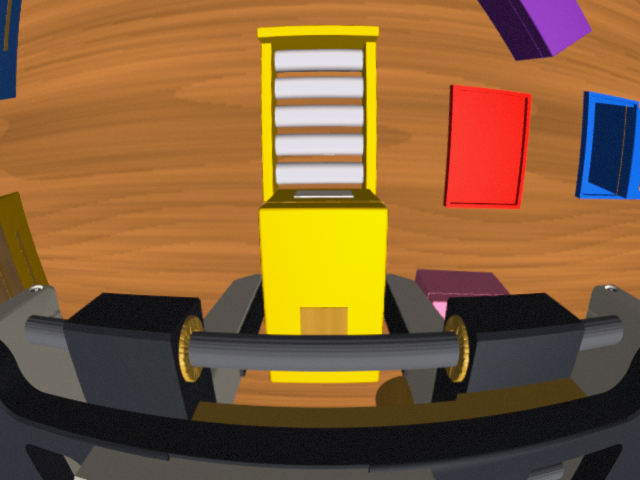

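```bash
python3 - <<'E'
from h import *
i=camera_info("wrist"); H=np.linalg.inv(i["hand_eye"]); s=arm.get_state(); Rt=R.from_rotvec(s["orientation"])
f=i.get("fx"); 
def proj(P):
    q=H@np.r_[Rt.inv().apply(np.array(P)-s["tcp_pos"]),1]; q=q[:3]; r=np.hypot(*q[:2]); th=np.arctan2(r,q[2]); return np.round([i["cx"]+f*th*q[0]/r,i["cy"]+i["fy"]*th*q[1]/r],1)
for yaw in(0,.5):
  for x in(.40,.47):   # inner rail tops: rollers+12mm, y +-36
    z=.045+(x-.432)*.1228+.012; y0=-.317+(x-.432)*np.tan(np.radians(yaw)); print(x,proj((x,y0-.036,z)),proj((x,y0+.036,z)))
E
python3 -c "
import cv2
p=cv2.imread('pics/w4.png')[20:220,230:410]; cv2.imwrite('pics/w4c.png',cv2.resize(p,None,fx=3,fy=3,interpolation=cv2.INTER_CUBIC)[:600])"
```

```text
0.4 [277.1  62.4] [371.8  63.4]
0.47 [276.3 152.5] [370.5 153.6]
0.4 [276.8  62.4] [371.4  63.4]
0.47 [276.7 152.5] [370.9 153.6]
```

View pics/w4c.png

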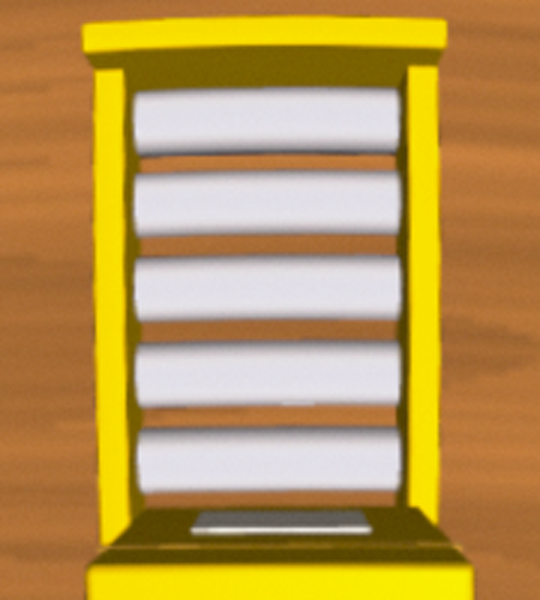

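In the crop the inner rails sit at columns 271 and 366, about 5 px left of the prediction. The lane axis is therefore 2–4 mm further to −y, so I shift by about −3 mm.

```bash
python3 -m handwheel '[[[0.5,-0.4,4],[0,0,0],0.3],[[0.7,-0.4,6.5],[0,0,0],0.3],[[0.8,-0.4,7.2],[0,0,0],0.3],[[0.8,-0.4,7.3],[0,0,0],0.3],[[0.8,-0.4,7.3],[0,0,0],0.3],[[0.8,-0.4,7.3],[0,0,0],0.3]]'
python3 - <<'E'
from h import *
go((.5263,-.319,.0566,.5,7),h=.024)
E
```

```text
time_s: 14.1
tcp_pos: [0.5243, -0.3209, 0.0827]
orientation: [-0.016, 3.019, -0.007]
ft_force: [-0.3, 0.2, -4.6]
gripper_width: 0.0557
gripper_force: 25.0
[0.12, 0.19, 0.22] [-0.005, 0.0, 0.002]
```

```bash
python3 -m handwheel '[[[0,0.1,0.1],[0,0,0],0.3],[[0,0.1,0.2],[0,0,0],0.3],[[0,0.1,0.2],[0,0,0],0.3],[[0,0.1,0.2],[0,0,0],0.3]]'
```

```text
time_s: 14.6
tcp_pos: [0.5245, -0.3197, 0.0804]
orientation: [-0.016, 3.019, -0.006]
ft_force: [-1.6, 2.9, 6.9]
gripper_width: 0.0557
gripper_force: 25.0
```

Contact is felt (+6.9 N against −4.6 N when hanging). Releasing, waiting, then rising.

```bash
python3 -m handwheel '[[[0,0,-0.05],[0,0,0],1],[[0,0,-0.05],[0,0,0],1],[[0,0,-0.05],[0,0,0],1],[[0,0,-0.05],[0,0,0],1],[[0,0,-0.05],[0,0,0],1],[[0,0,-0.05],[0,0,0],1],[[0,0,-0.05],[0,0,0],1],[[0,0,-5],[0,0,0],1],[[0,0,-9],[0,0,0],1],[[0,0,-9],[0,0,0],1]]'
python3 - <<'E'
from h import *
p,d=camera("top");W=cloud("top",d);z=W[...,2]
roi=np.zeros(z.shape,bool); roi[130:310,100:540]=1
for c in RNG:
    k=mask(p,c)&roi&(z>.062)&(z<.14); k=biggest(k); X=W[k]; X=X[X[:,2]>np.median(X[:,2])-.012]; print(c,k.sum(),*rect(X),"z",np.percentile(X[:,2],[2,50,98]).round(4))
p,d=camera("wrist");cv2.imwrite("pics/w5.png",p)
go((.453,.3145,.16,.1,7))
E
```

```text
time_s: 15.85
tcp_pos: [0.5143, -0.3205, 0.1723]
orientation: [-0.016, 3.016, -0.01]
ft_force: [0.5, -0.6, -0.1]
gripper_width: 0.0933
gripper_force: 0.0
red 1915 [444.6 314.8] [90.2 57.8] 1.1 z [0.1009 0.111  0.1185]
yellow 2295 [ 421.5 -320.9] [91.5 58.4] 0.4 z [0.1006 0.1107 0.118 ]
green 1192 [463.4 159. ] [87.4 54.9] -13.0 z [0.0684 0.0716 0.0743]
blue 1299 [444.6   4.3] [90.  56.1] 2.6 z [0.0687 0.0715 0.0743]
[5.4, 63.44, -2.63] [-0.003, -0.001, 0.009]
```

View pics/w5.png

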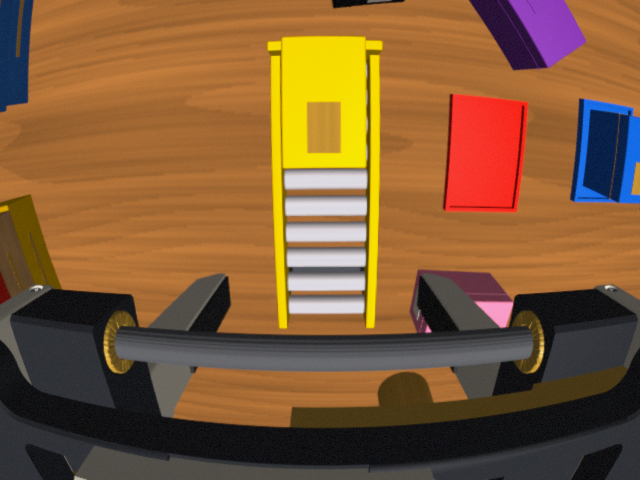

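Yellow has rolled to its stop (top centre at (322,105)) and blue is flat in its tray. Next is red.

```bash
python3 -m handwheel '[[[0,4,-1],[0,0,0],1],[[1,10,-2.5],[0,0,0],1],[[5.4,63.4,-2.6],[0,0,0.009],1],[[5.4,63.4,-2.6],[0,0,0.009],1],[[5.4,63.4,-2.6],[0,0,0.009],1],[[5.4,63.4,-2.6],[0,0,0.009],1],[[5.4,63.4,-2.6],[0,0,0.009],1],[[5.4,63.4,-2.6],[0,0,0.009],1],[[5.4,63.4,-2.6],[0,0,0.009],1],[[5.4,63.4,-2.6],[0,0,0.009],1]]'
python3 -m handwheel '[[[0,0,0],[0,0,0],1],[[0,0,0],[0,0,0],1],[[0,0,0],[0,0,0],1]]'
python3 - <<'E'
from h import *
go((.453,.3145,.045,.1,7))
i=camera_info("wrist"); H=np.linalg.inv(i["hand_eye"]); s=arm.get_state(); Rt=R.from_rotvec(s["orientation"])
p,d=camera("wrist");cv2.imwrite("pics/w6.png",p)
def proj(P):
    q=H@np.r_[Rt.inv().apply(np.array(P)-s["tcp_pos"]),1]; q=q[:3]; r=np.hypot(*q[:2]); th=np.arctan2(r,q[2]); return np.round([i["cx"]+i["fx"]*th*q[0]/r,i["cy"]+i["fy"]*th*q[1]/r],1)
for x in(.43,.52):
    z=.045+(x-.453)*.1228+.012; print(x,proj((x,.3145-.036,z)),proj((x,.3145+.036,z)))
E
```

```text
time_s: 17.2
tcp_pos: [0.4522, 0.2801, 0.1848]
orientation: [-0.003, 3.022, -0.006]
ft_force: [1.9, -0.4, 0.2]
gripper_width: 0.093
gripper_force: 0.0
time_s: 17.58
tcp_pos: [0.4534, 0.2769, 0.1858]
orientation: [0.0, 3.021, -0.005]
ft_force: [0.1, -0.2, -0.3]
gripper_width: 0.0934
gripper_force: 0.0
[1.74, 3.8, 11.36] [-0.004, -0.002, -0.002]
0.43 [327.  179.3] [407.5 180.4]
0.52 [326.8 276.7] [402.6 276.3]
```

View pics/w6.png

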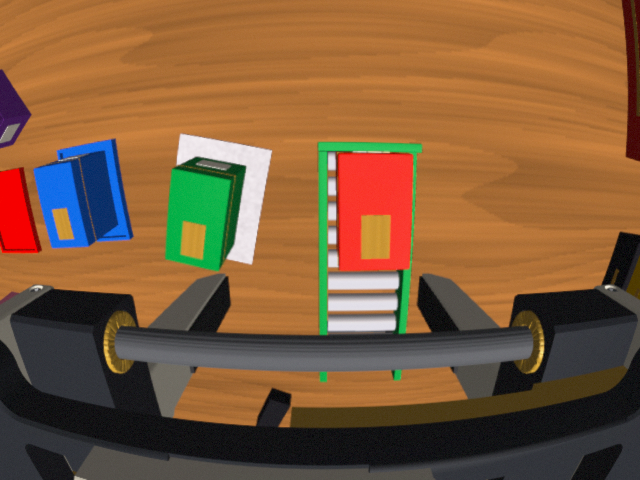

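The move ended 3.8 cm short, and red (375,210) and the rails (327/407) match the prediction. I move the rest of the way over, descend and grip.

```bash
python3 -m handwheel '[[[0,3.8,0],[0,0,0],1],[[0,3.8,0],[0,0,0],1],[[0.7,3.8,5],[0,0,0],1],[[1.4,3.8,9.5],[0,0,0],1],[[1.7,3.8,11.3],[0,0,0],1],[[1.7,3.8,11.3],[0,0,0],1],[[1.7,3.8,11.3],[0,0,0],0.3],[[1.7,3.8,11.3],[0,0,0],0.3],[[1.7,3.8,11.3],[0,0,0],0.3],[[1.7,3.8,11.3],[0,0,0],0.3]]'
python3 -m handwheel '[[[0,0,0],[0,0,0],0.3],[[0,0,0],[0,0,0],0.3]]'
python3 - <<'E'
from h import *
go((.453,.3145,.045,.1,7),(.453,.3145,.14,.1,7),(.4664,-.1558,.12,.6,0),(.4664,-.1558,.004,.6,0))
E
```

```text
time_s: 18.88
tcp_pos: [0.4502, 0.3159, 0.0722]
orientation: [-0.002, 3.02, -0.004]
ft_force: [-0.2, -0.2, -0.4]
gripper_width: 0.0577
gripper_force: 0.0
time_s: 19.12
tcp_pos: [0.4502, 0.3159, 0.0721]
orientation: [-0.002, 3.02, -0.004]
ft_force: [-1.5, -1.3, 4.6]
gripper_width: 0.0558
gripper_force: 25.0
[0.05, -0.14, 0.13] [-0.003, -0.001, -0.0]
[-1.1, -0.17, -9.3] [-0.003, -0.001, -0.0]
[-2.43, -47.19, -7.01] [-0.003, 0.122, -0.009]
[-1.02, -47.16, 4.51] [-0.003, 0.122, -0.009]
```

```bash
python3 -m handwheel '[[[-0.5,-0.2,-4],[0,0,0],0.3],[[-1.1,-0.2,-9.3],[0,0,0],0.3],[[-1.2,-4,-9.2],[0,0.02,0],0.3],[[-1.4,-9,-9],[0,0.05,0],0.3],[[-1.6,-15,-8.7],[0,0.08,0],0.3],[[-2.4,-47.2,-7],[0,0.122,-0.009],0.3],[[-2.4,-47.2,-7],[0,0.122,-0.009],0.3],[[-2.4,-47.2,-7],[0,0.122,-0.009],0.3],[[-2.4,-47.2,-7],[0,0.122,-0.009],0.3],[[-2.4,-47.2,-7],[0,0.122,-0.009],0.3]]'
python3 -m handwheel '[[[0,0,0],[0,0,0],0.3],[[0,0,0],[0,0,0],0.3],[[0,0,0],[0,0,0],0.3]]'
python3 - <<'E'
from h import *
go((.4664,-.1558,.12,.6,0),(.4664,-.1558,.004,.6,0),h=.0274)
E
```

```text
time_s: 20.38
tcp_pos: [0.4652, -0.1478, 0.1458]
orientation: [0.016, -3.141, 0.005]
ft_force: [1.7, 0.9, -3.6]
gripper_width: 0.0553
gripper_force: 25.0
time_s: 20.75
tcp_pos: [0.4657, -0.1447, 0.1461]
orientation: [0.019, -3.141, 0.005]
ft_force: [-0.1, 1.2, -3.5]
gripper_width: 0.0557
gripper_force: 25.0
[-0.06, -1.11, -0.13] [-0.003, -0.001, 0.001]
[-0.07, -1.07, 11.47] [-0.003, -0.001, 0.001]
```

```bash
python3 -m handwheel '[[[0,-1.1,0],[0,0,0],0.3],[[0,-1.1,2],[0,0,0],0.3],[[0,-1.1,6],[0,0,0],0.3],[[0,-1.1,9.5],[0,0,0],0.3],[[0,-1.1,11],[0,0,0],0.3],[[0,-1.1,11.3],[0,0,0],0.3],[[0,-1.1,11.4],[0,0,0],0.3],[[0,-1.1,11.4],[0,0,0],0.3]]'
python3 - <<'E'
from h import *
go((.4664,-.1558,.004,.6,0),h=.0274)
E
```

```text
time_s: 21.75
tcp_pos: [0.4664, -0.1576, 0.0331]
orientation: [-0.016, 3.141, -0.007]
ft_force: [-0.0, 0.3, -2.7]
gripper_width: 0.0557
gripper_force: 25.0
[-0.0, 0.18, 0.17] [-0.004, 0.001, -0.0]
```

```bash
python3 -m handwheel '[[[0,0.1,0.1],[0,0,0],0.3],[[0,0.1,0.2],[0,0,0],0.3],[[0,0.1,0.2],[0,0,0],1],[[0,0.1,0.2],[0,0,0],1],[[0,0.1,0.2],[0,0,0],1],[[0,0.1,0.2],[0,0,0],1],[[0,0.1,-5],[0,0,0],1],[[0,0.1,-10],[0,0,0],1],[[0,0.1,-11],[0,0,0],1]]'
python3 - <<'E'
from h import *
go((.4634,.1595,.12,-12.8,0),(.4634,.1595,.004,-12.8,0))
E
```

```text
time_s: 22.88
tcp_pos: [0.4672, -0.1565, 0.1451]
orientation: [-0.016, 3.138, -0.009]
ft_force: [0.6, -0.4, -1.2]
gripper_width: 0.0932
gripper_force: 0.0
[0.05, 31.6, -0.27] [-0.005, 0.004, 0.234]
[0.1, 31.66, 11.33] [-0.005, 0.004, 0.234]
```

```bash
python3 -m handwheel '[[[0,5,0],[0,0,0.03],1],[[0,11,0],[0,0,0.1],1],[[0.1,31.6,0],[0,0,0.234],1],[[0.1,31.6,0],[0,0,0.234],1],[[0.1,31.6,0],[0,0,0.234],1],[[0.1,31.6,0],[0,0,0.234],1],[[0.1,31.6,0],[0,0,0.234],1],[[0.1,31.6,0],[0,0,0.234],1]]'
python3 - <<'E'
from h import *
go((.4634,.1595,.12,-12.8,0),(.4634,.1595,.004,-12.8,0))
p,d=camera("top");W=cloud("top",d);z=W[...,2]
roi=np.zeros(z.shape,bool); roi[130:310,100:540]=1
k=biggest(mask(p,'red')&roi&(z>.062)); X=W[k];print(*rect(X[X[:,2]>.066]),np.median(X[:,2]))
E
```

```text
time_s: 23.88
tcp_pos: [0.4615, 0.1588, 0.1407]
orientation: [-0.352, -3.121, 0.006]
ft_force: [0.1, -0.1, -0.6]
gripper_width: 0.0931
gripper_force: 0.0
[-0.17, 0.11, -0.53] [-0.004, -0.0, -0.001]
[-0.17, 0.15, 11.07] [-0.004, -0.0, -0.001]
[458. -98.] [179.   92.6] -84.8 0.07142986378337335
```

```bash
python3 -m handwheel '[[[-0.1,0.1,5],[0,0,0],1],[[-0.2,0.1,9.5],[0,0,0],1],[[-0.2,0.1,10.9],[0,0,0],1],[[-0.2,0.1,10.9],[0,0,0],1],[[-0.2,0.1,10.9],[0,0,0],0.3],[[-0.2,0.1,10.9],[0,0,0],0.3],[[-0.2,0.1,10.9],[0,0,0],0.3],[[-0.2,0.1,10.9],[0,0,0],0.3],[[-0.2,0.1,10.9],[0,0,0],0.3],[[-0.2,0.1,10.9],[0,0,0],0.3]]' 25
python3 - <<'E'
from h import *
h=arm.get_state()['tcp_pos'][2]-.004; print(h)
x,y,z=.453+.095*.9925,.3147,.0566
go((.4634,.1595,.13,-12.8,0),(x,y,.13,.1,7),(x,y,z,.1,7),h=h)
E
```

```text
time_s: 25.18
tcp_pos: [0.4638, 0.1603, 0.0323]
orientation: [0.35, 3.122, -0.005]
ft_force: [-0.5, 0.4, 4.9]
gripper_width: 0.0556
gripper_force: 25.0
0.028343555485117407
[0.02, -0.13, -12.6] [-0.003, 0.0, -0.0]
[-4.39, 16.78, -12.63] [-0.017, -0.122, -0.225]
[-4.38, 16.81, -5.29] [-0.017, -0.122, -0.225]
```

```bash
python3 -m handwheel '[[[0,0,-5],[0,0,0],0.3],[[0,0,-10],[0,0,0],0.3],[[-0.5,3,-12.6],[0,-0.02,-0.03],0.3],[[-2,8,-12.6],[-0.005,-0.06,-0.1],0.3],[[-3.5,13,-12.6],[-0.01,-0.1,-0.18],0.3],[[-4.4,16.8,-12.6],[-0.015,-0.122,-0.225],0.3],[[-4.4,16.8,-12.6],[-0.015,-0.122,-0.225],0.3],[[-4.4,16.8,-12.6],[-0.015,-0.122,-0.225],0.3],[[-4.4,16.8,-12.6],[-0.015,-0.122,-0.225],0.3]]'
python3 - <<'E'
from h import *
x,y,z=.453+.095*.9925,.3147,.0566
go((x,y,z+.01,.1,7),(x,y,z,.1,7),h=.0283)
p,d=camera("wrist");cv2.imwrite("pics/w7.png",p)
E
```

```text
time_s: 26.3
tcp_pos: [0.5437, 0.3138, 0.1573]
orientation: [-0.001, 3.02, -0.004]
ft_force: [-0.3, 0.4, -2.4]
gripper_width: 0.0555
gripper_force: 25.0
[0.74, 0.11, 6.22] [-0.003, -0.001, -0.001]
[0.86, 0.11, 7.21] [-0.003, -0.001, -0.001]
```

View pics/w7.png

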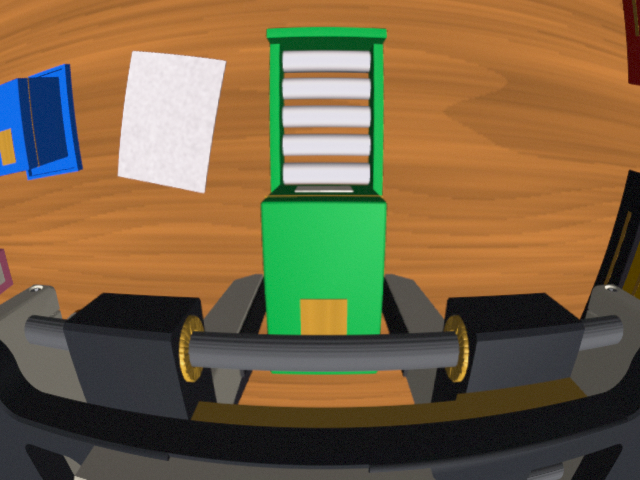

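Green is level with the lane, which is centred at about column 326 against the carton's 323. I lower with a +0.15 cm sideways correction.

```bash
python3 -m handwheel '[[[0.5,0.15,4],[0,0,0],0.3],[[0.7,0.15,6],[0,0,0],0.3],[[0.8,0.15,6.9],[0,0,0],0.3],[[0.85,0.15,7.2],[0,0,0],0.3],[[0.85,0.15,7.3],[0,0,0],0.3],[[0.85,0.15,7.3],[0,0,0],0.3]]'
```

```text
time_s: 27.1
tcp_pos: [0.5449, 0.3161, 0.085]
orientation: [-0.003, 3.018, -0.003]
ft_force: [-0.5, -2.2, 0.1]
gripper_width: 0.0552
gripper_force: 25.0
```

```bash
python3 -m handwheel '[[[0,0,0.1],[0,0,0],0.3],[[0,0,0.1],[0,0,0],0.3],[[0,0,0.05],[0,0,0],1],[[0,0,0.05],[0,0,0],1],[[0,0,0.05],[0,0,0],1],[[0,0,0.05],[0,0,0],1],[[0,0,0.05],[0,0,0],1],[[0,0,0.05],[0,0,0],1],[[0,0,0.05],[0,0,0],1],[[0,0,-5],[0,0,0],1]]'
python3 -m handwheel '[[[0,0,-4],[0,0,0],1],[[0,0,-9],[0,0,0],1],[[6,0,-14],[0,0,0],1],[[11,0,-18],[0,0,0],1],[[16,0,-18],[0,0,0],1],[[20,0,-18],[0,0,0],1],[[20,0,-18],[0,0,0],1],[[20,0,-18],[0,0,0],1],[[20,0,-18],[0,0,0],1],[[20,0,-18],[0,0,0],1]]'
python3 - <<'E'
from h import *
p,d=camera("top");cv2.imwrite("pics/t9.png",p);W=cloud("top",d);z=W[...,2]
roi=np.zeros(z.shape,bool); roi[130:310,100:540]=1
for c in RNG:
    k=biggest(mask(p,c)&roi&(z>.062)&(z<.13)); X=W[k]; X=X[X[:,2]>np.median(X[:,2])-.012]; print(c,k.sum(),*rect(X),"z",np.percentile(X[:,2],[2,50,98]).round(4))
p,d=camera("scene");cv2.imwrite("pics/s9.png",p)
E
```

```text
time_s: 28.35
tcp_pos: [0.5366, 0.315, 0.1309]
orientation: [-0.002, 3.026, -0.008]
ft_force: [0.1, -0.2, 0.8]
gripper_width: 0.0927
gripper_force: 0.0
time_s: 29.6
tcp_pos: [0.3185, 0.316, 0.2877]
orientation: [-0.001, 3.02, -0.004]
ft_force: [0.7, 0.5, -0.5]
gripper_width: 0.0929
gripper_force: 0.0
red 1383 [ 463.9 -156.3] [89.8 56.5] 0.6 z [0.0678 0.0714 0.0742]
yellow 2767 [ 421.5 -320.9] [91.4 57.4] 0.9 z [0.0991 0.1107 0.1179]
green 1447 [443.1 314.5] [88.3 56.2] 0.8 z [0.1057 0.1111 0.1186]
blue 1301 [444.6   4.2] [89.9 56.1] 2.5 z [0.0688 0.0715 0.0742]
```

View pics/t9.png

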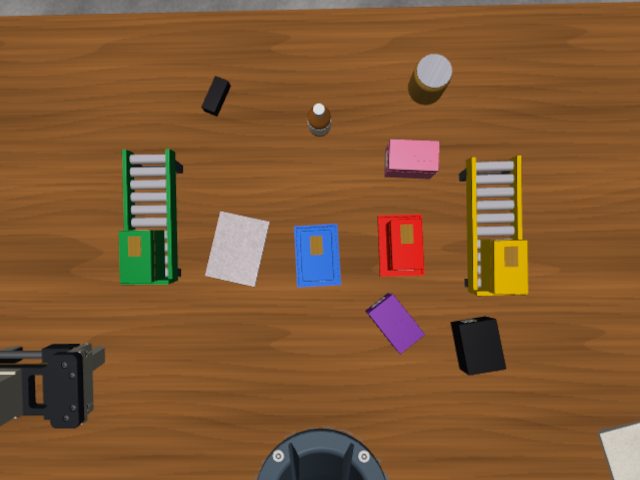

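View pics/s9.png

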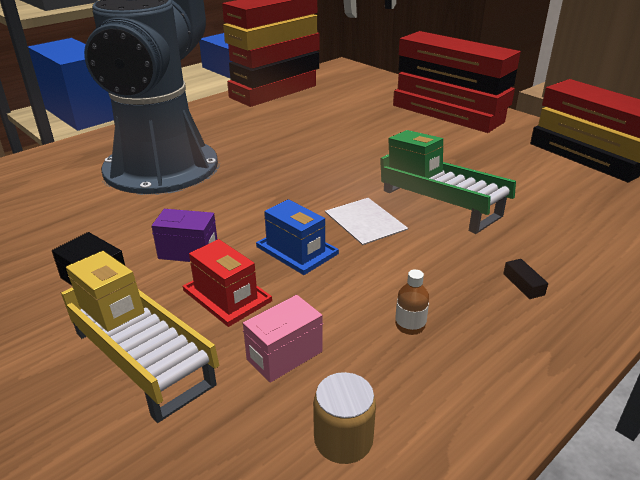

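Both views show every carton in its own place: green (140,257), blue (317,255), red (405,246) and yellow (505,267). The mat is empty and the bottle at (319,120) has not moved. I let it settle briefly and hand in.

```bash
python3 -m handwheel '[[[0,0,0],[0,0,0],1],[[0,0,0],[0,0,0],1],[[0,0,0],[0,0,0],1],[[0,0,0],[0,0,0],1],[[0,0,0],[0,0,0],1],[[0,0,0],[0,0,0],1],[[0,0,0],[0,0,0],1],[[0,0,0],[0,0,0],1]]'
python3 -c "
from cell import arm
print(arm.hand_in())"
```

```text
time_s: 30.7
tcp_pos: [0.3179, 0.3161, 0.288]
orientation: [-0.003, 3.02, -0.003]
ft_force: [0.3, -0.3, -1.1]
gripper_width: 0.0927
gripper_force: 0.0
the job is handed in; nothing more can be done
None
```

The job is handed in at about 31 s: red and blue are flat in their trays, yellow and green are at the stops of their lanes, the mat is empty and the bottle is where it stood.

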